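# Gauge the centrifuge adapter sleeves and sort them

### The job

Take the two adapter sleeves off the drying rack's barbed hangers one at a time, and slide each down over the brass gauge pin as far as it goes by itself, without forcing it: one that goes down onto the disc belongs in the green tray, one that stops short in the red tray. Stand each sleeve gently upright in its tray before you fetch the next, and do not knock over or push aside the bottle, the pen cup, the jar or the tape roll.

Things in the scene. Friction and masses are not known exactly. Their poses are not given: they have to be found in the camera images.
- sleeve_a_mid (a point): white plastic adapter sleeve, a round tube 38 mm in outer diameter, 66 mm long, 70 g; it starts on a hanger. Point: its centre; z runs along it from lower to upper end. Bore 26 mm from the lower end up to 60 mm, then a 6 mm lip with a 17 mm hole. A faulty sleeve also has a hidden 17 mm neck that begins 26 mm above its lower end; only the gauge shows which is which.
- sleeve_b_mid (a point): the other adapter sleeve, outwardly the same as sleeve_a in every way: 38 mm in outer diameter, 66 mm long. Point: its centre; z runs along it from the lower to the upper end. Good or faulty: only the gauge shows.
- gauge_foot (a point): fixed gauge: upright brass pin, 22 mm thick, 50 mm tall, top 6 mm tapering to 10 mm, on a dark disc 68 mm across, 10 mm thick. Point: pin's foot, centre of the disc's upper face; z up. A sleeve that fits comes to rest on the disc (its centre 33 mm above the point); one that does not stops on the taper, its lower end 20 mm above the disc (centre 53 mm above the point).
- rack: fixed drying rack: steel base plate 110 x 170 x 10 mm with two columns, 100 mm apart along y, each with a blue barbed hanger that leans 40 degrees from vertical towards the rack's -x. Origin: centre of the plate's underside, z up.
- hanger_1 (a point): one hanger. Point: on its axis at the collar (32 mm across) where the sleeve's lower end rests; z runs out along the hanger, x square to it, upward. 15 mm thick for 18 mm, then 6 mm thick up to its tip at 78 mm. The barb at the tip stands 3.5 mm up from the upper side. The sleeve hangs parallel to the hanger with its axis 5.5 mm below it (-x), so pulled straight it catches the barb.
- hanger_2 (a point): the other hanger, the same. On both, a sleeve raised 5 to 9.5 mm along the hanger's x (7 is best) can be drawn off along z over the barb without touching it; the tip stands 12 mm out beyond the sleeve's upper end.
- tray_green_in (a point): fixed green tray for sleeves that fit: 110 x 110 mm outside, 102 x 102 mm inside, walls rise 14 mm above its floor. Point: centre of its inner floor; x and y along its sides, z up.
- tray_red_in (a point): fixed red tray for sleeves that do not fit, otherwise the same as the green one; point: centre of its inner floor. The two stand side by side 132 mm apart on a thin grey mat, in either order.
- gel: bystander: clear gel bottle with a blue cap, 56 mm across, 150 mm tall; origin at the centre of its underside.
- pens: bystander: black pen cup, 60 mm across, 85 mm tall, with pens that reach up to 160 mm; origin at the centre of its underside.
- jar: bystander: specimen jar with a red cap, 52 mm across, 60 mm tall; origin at the centre of its underside.
- tape: bystander: white roll of tape lying flat, 60 mm across, 24 mm tall; origin at the centre of its underside.
Not all that is in view belongs to the job. Leave any orange look-alike of the part that bears sleeve_a_mid alone.

How it is judged:
By the outcome, as a careful person would: the job done as asked, in the order asked, and still so for the second after the job is handed in, with the robot touching nothing.
It also fails if it takes over 72 s, if anything falls off the work surface, if the arm or the gripper's body presses on something with over 40 N, if the wrist force passes 120 N, or if a joint passes its speed limit or range.

### The arm

A 6-joint arm with a two-finger parallel gripper is mounted at the origin on the work surface. World frame = base frame: x ahead of the robot, y to its left, z up, the work surface at z = 0. Lengths are in m, angles in rad, forces in N, time in s.
With the tool pointing down it reaches from about 0.3 to 0.775 m from the base axis. Payload 14.6 kg.
Tool frame: the origin (TCP) lies at the very end of the fingers, on their centre line; the grasp point (between the pads) lies 19 mm behind it; x points along the fingers, z is the direction in which the jaws open and shut, and the axes are right-handed (so a half turn about x gives the same grasp; the last joint's range is limited). The gripper opens to 94 mm and grips with 3 to 60 N. Pads are 16 mm wide; open, the fingers measure 119 mm over their backs; the gripper's body (75 mm by 177 mm) begins 78 mm behind the grasp point.
Start: joints at [1.158, 0.3, 1.521, -0, 1.321, -0.067], TCP at [0.186, 0.517, 0.205] pointing down, gripper open.
Joint ranges: [-3.03, 3.03], [-0.79, 2.21], [0.23, 2.52], [-1.04, 4.18], [0, 3.07], [-2.55, 2.55]. Speed limits (rad/s): [2.22, 2.22, 2.57, 3.14, 3.14, 3.14].

### API

Orientations are given as [roll, pitch, yaw] about the fixed x, y, z axes, in that order (R = Rz(yaw) Ry(pitch) Rx(roll)).
In Python, from station import ctrl gives the robot as it stands. The module is installed in compiled form; this text tells all that it offers.
- The arm moves only by the tool servo_tool, never from a script. Its argument "motion" is one flat list of numbers, 4 for each row, row after row: the shift along the tool's x, y, z in mm, then the turn about the tool's x in degrees. In form: [dx, dy, dz, roll, dx, dy, dz, roll, ...]. A call has 1 to 20 rows; each row is the pose to reach, as a shift and turn from the pose commanded when the call began, along the tool's axes at that moment; what a row does not reach only later rows make up. A row lasts 1/8 s, in which the tool goes at most 62.5 mm and 10.7 degrees, less where a joint would pass 70% of its speed; a pose out of reach is approached as far as the arm can. A call with a gripper value outside its range is refused whole. "gripper" is the opening, from 0 (shut) to 1 (fully open), set as the call begins (left out, the last holds). The fingers move at their own pace and stop on an object; "force" is the grip in N (left out, the last holds). Time passes only in rows, so rows that repeat a pose let the fingers close. It gives the time, the measured TCP pose, the force and the opening at its end, in the units of the state.
- ctrl.get_obs(): the state, without advancing time (a new reading comes with each control period).
- ctrl.camera(name): name is "scene" or "top" or "wrist"; returns a dict with "color" (480x640x3 uint8, red, green, blue), "z_map" (480x640 float32, m along the optical axis (not along the pixel's ray), 0 where there is no reading), "fx", "fy", "cx", "cy" (pixels), "rvec" (rotation vector, rad) and "tvec" (3), from world to camera coordinates, as OpenCV has them. Camera axes: x right, y down, z forward; pixel columns grow to the right and rows downward; lengths in m; the calibration is good to about 2 mm. A picture is of the moment at which its call begins.
- ctrl.hand_in(): hands the job in, once; it reports no verdict.
The state is a dict: "time_s": time; "qpos": joint angles; "joint_vel": joint speeds; "tau": joint torques, N m; "ee_pos": TCP position; "eef_rot": TCP orientation; "force": force on the tool from outside, world axes, zero at the start; "moment": the same for the moment, N m; "grip_width": finger opening in m.
Only numpy, scipy, OpenCV 4.12 (cv2) and the standard library are available. Lean on these libraries where they do the work, as an engineer would, in place of code of your own. Each camera call takes 0.05 s, during which the arm holds its last target.

## Working session

There is one attempt and no reset: what is moved stays moved. The work goes in short steps, Python scripts to look and compute and a tool call to move; the robot and the scene stay as the last step left them, time stands still between calls to the robot, and variables do not carry over. Pictures are saved under pics/ and viewed, and the job is handed in when it is done.

Besides the shell and the picture viewer there is one more tool, called after "Emit:" as name(argument=value, ...) on one line, values as JSON. servo_tool: Moves the arm, as the interface text tells. Its arguments: {"type":"object","properties":{"motion":{"type":"array","items":{"type":"number"}},"gripper":{"type":"number"},"force":{"type":"number"}},"required":["motion"]}

```bash
mkdir -p pics; cat > h.py <<'E'
import numpy as np, cv2
from station import ctrl
def cam(n,save=None):
    c=ctrl.camera(n)
    if save: cv2.imwrite('pics/'+save,cv2.cvtColor(c['color'],cv2.COLOR_RGB2BGR))
    R=cv2.Rodrigues(np.array(c['rvec'],float))[0]; t=np.array(c['tvec'],float).reshape(3)
    z=c['z_map'].astype(float); v,u=np.mgrid[0:480,0:640]
    P=np.stack([(u-c['cx'])/c['fx']*z,(v-c['cy'])/c['fy']*z,z],-1)
    W=(P-t)@R; W[z==0]=np.nan
    c['W']=W; c['R']=R; c['t']=t
    return c
E
python3 - <<'E'
from h import *
for n in ['scene','top','wrist']:
    c=cam(n,n+'0.png'); np.savez(n+'0.npz',W=c['W'],color=c['color'],R=c['R'],t=c['t'])
    print(n,c['fx'],c['cx'],-c['R'].T@c['t'])
print(ctrl.get_obs())
E
```

```text
scene 521.3846829144929 316.29666261404856 [1.3922857  0.21281532 0.91231721]
top 611.6003912825877 318.69250470490755 [0.45860074 0.0309606  1.34951906]
wrist 401.860173770847 320.04281697264145 [0.12084011 0.54110866 0.38430234]
{'time_s': 0.15, 'qpos': array([ 1.15839510e+00,  3.00317142e-01,  1.52140784e+00, -4.30509195e-06,
        1.32071728e+00, -6.66067333e-02]), 'joint_vel': array([ 0.00161984, -0.00182561, -0.00333172,  0.00010557,  0.00067514,
        0.00156856]), 'tau': array([-1.17102868e-04, -5.31963587e+01, -3.52819884e+01,  7.08384602e-02,
        2.35567905e-02, -9.01220005e-05]), 'ee_pos': array([0.18634929, 0.5172641 , 0.20504408]), 'eef_rot': array([ 3.07989436,  1.56994671, -1.97828804]), 'force': array([-1.23048752, -0.08724601, -0.08708714]), 'moment': array([-0.03426707, -0.03235725,  0.01438994]), 'grip_width': 0.09399809036062237}
```

View pics/scene0.png

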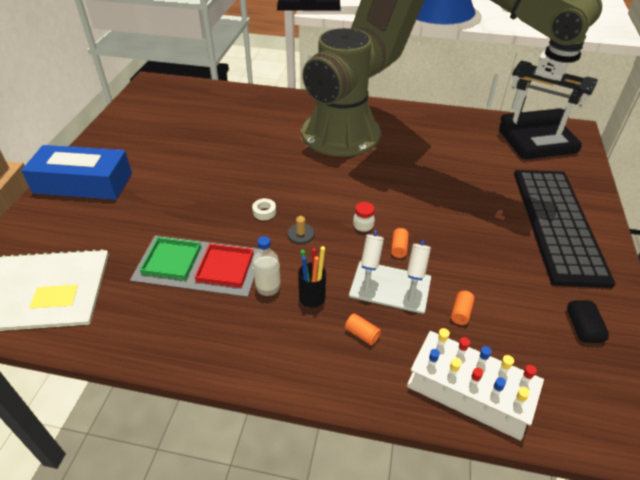

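View pics/top0.png

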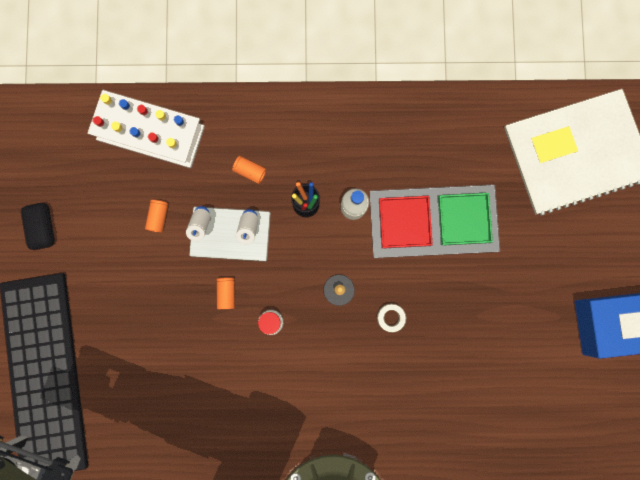

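```bash
python3 - <<'E'
import cv2,numpy as np
a=cv2.imread('pics/top0.png')[190:280,170:290]; a=cv2.resize(a,None,fx=5,fy=5,interpolation=cv2.INTER_CUBIC)
b=cv2.imread('pics/scene0.png')[215:325,330:450]; b=cv2.resize(b,None,fx=4,fy=4,interpolation=cv2.INTER_CUBIC)
cv2.imwrite('pics/z1.png',a);cv2.imwrite('pics/z2.png',b)
d=np.load('top0.npz');W=d['W']
for n,(u,v) in dict(plate=(230,245),gauge=(340,290),disc=(330,298),disc2=(350,300),jar=(270,322),tape=(392,305),red=(405,222),green=(465,220),mat=(435,250),gel=(355,200),pens=(306,199),ora1=(226,293),ora2=(157,216),table=(300,350)).items(): print(n,W[v,u].round(4))
print("scan");
for u,v in [(198,222),(248,225)]:
  for dv in range(-18,20,2): print(u,v+dv,W[v+dv,u].round(4))
E
```

```text
plate [0.5756 0.2183 0.0098]
gauge [ 0.4742 -0.0203  0.0566]
disc [ 4.576e-01 -3.000e-04  1.700e-03]
disc2 [ 0.4529 -0.0436  0.0104]
jar [0.4088 0.1273 0.0556]
tape [ 0.4413 -0.1337  0.0206]
red [ 0.6237 -0.1683  0.0046]
green [ 0.6274 -0.3023  0.0019]
mat [ 0.5614 -0.2345 -0.0024]
gel [ 0.6501 -0.0483  0.1533]
pens [0.6764 0.0507 0.0094]
ora1 [0.4704 0.2226 0.037 ]
ora2 [0.6374 0.3722 0.0379]
table [0.3458 0.0662 0.0025]
scan
198 204 [ 0.6693  0.2922 -0.0042]
198 206 [0.6641 0.2912 0.0007]
198 208 [0.6452 0.2725 0.0973]
198 210 [0.6401 0.2713 0.1036]
198 212 [0.6351 0.27   0.11  ]
198 214 [0.6307 0.2696 0.1116]
198 216 [0.6259 0.2685 0.117 ]
198 218 [0.6208 0.2671 0.1243]
198 220 [nan nan nan]
198 222 [0.6119 0.2659 0.1301]
198 224 [0.6066 0.2639 0.1405]
198 226 [0.6022 0.2631 0.1444]
198 228 [0.5983 0.2633 0.143 ]
198 230 [0.5947 0.2639 0.1396]
198 232 [0.5941 0.2699 0.1085]
198 234 [0.5894 0.2688 0.114 ]
198 236 [0.5836 0.2654 0.131 ]
198 238 [0.58   0.2663 0.1265]
198 240 [0.5766 0.2674 0.1202]
248 207 [0.6608 0.1799 0.0013]
248 209 [0.643  0.1699 0.0917]
248 211 [0.6381 0.1693 0.0972]
248 213 [0.6341 0.1695 0.0958]
248 215 [0.6279 0.1678 0.1106]
248 217 [0.6233 0.1674 0.114 ]
248 219 [0.6189 0.1671 0.1167]
248 221 [0.6141 0.1665 0.1223]
248 223 [0.6087 0.1653 0.1328]
248 225 [0.6043 0.165  0.1361]
248 227 [0.6005 0.1652 0.1338]
248 229 [0.5952 0.1639 0.1453]
248 231 [0.5918 0.1645 0.1404]
248 233 [0.5874 0.1641 0.1433]
248 235 [0.5874 0.1683 0.1054]
248 237 [0.5826 0.1675 0.1122]
248 239 [0.5769 0.1657 0.129 ]
248 241 [0.5729 0.1657 0.1286]
248 243 [0.5693 0.1662 0.1243]
```

View pics/z1.png

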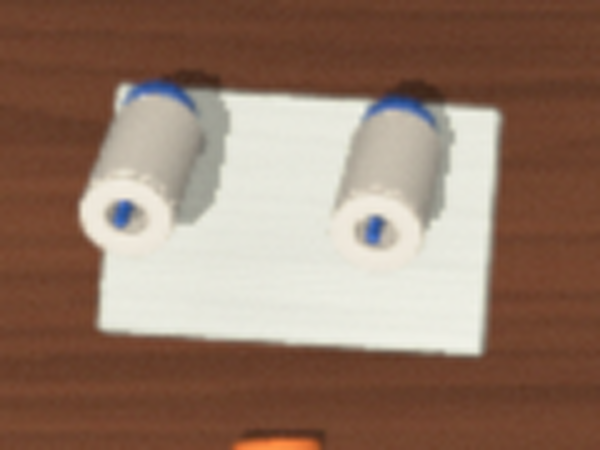

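View pics/z2.png

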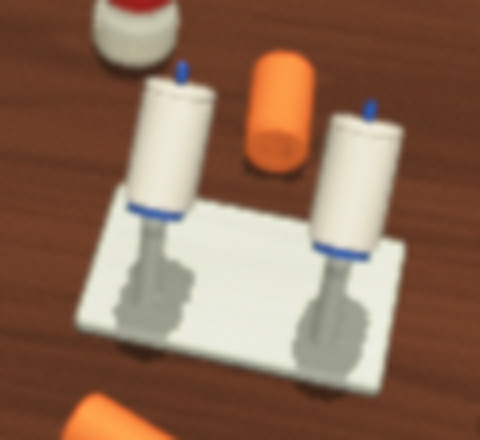

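```bash
cat >> h.py <<'E'
from scipy.spatial.transform import Rotation as Ro
from scipy.optimize import least_squares
def toolR(): 
    o=ctrl.get_obs(); return Ro.from_euler('xyz',o['eef_rot']).as_matrix(),np.array(o['ee_pos'])
E
cat > fit.py <<'E'
from h import *
def sel(W,col,box):
    hsv=cv2.cvtColor(col,cv2.COLOR_RGB2HSV)
    m=(hsv[...,1]<60)&(hsv[...,2]>110)&np.isfinite(W[...,0])
    for i in range(3): m&=(W[...,i]>box[i][0])&(W[...,i]<box[i][1])
    return W[m]
def cyl(p,off,yaw,pts):
    c=p; 
def resid(q,A,B):
    x,y,z,yaw,db=q
    out=[]
    for P,s in((A,0),(B,1)):
        c=np.array([x,y,z])+s*0.1*np.array([-np.sin(yaw),np.cos(yaw),0])
        f=np.array([np.cos(yaw),np.sin(yaw),0]); a=-np.sin(np.radians(40))*f+np.array([0,0,np.cos(np.radians(40))])
        d=P-c; t=d@a; r=np.linalg.norm(d-np.outer(t,a),axis=1)
        dr=r-.019; dt=np.abs(t)-.033
        sd=np.where((dr>0)&(dt>0),np.hypot(dr,dt),np.maximum(dr,dt))
        out.append(sd)
    return np.concatenate(out)
if __name__=='__main__':
    for names in (['top'],['scene'],['top','scene']):
        A=[];B=[]
        for n in names:
            d=np.load(n+'0.npz')
            A.append(sel(d['W'],d['color'],[(.54,.67),(.12,.215),(.065,.165)]))
            B.append(sel(d['W'],d['color'],[(.54,.67),(.225,.32),(.065,.165)]))
        A=np.vstack(A);B=np.vstack(B)
        s=least_squares(resid,[.605,.165,.11,-.05,0],args=(A,B),loss='soft_l1',f_scale=.003)
        print(names,len(A),len(B),s.x[:4].round(4),np.degrees(s.x[3]).round(1),np.median(abs(resid(s.x,A,B))))
E
python3 fit.py; python3 - <<'E'
from h import *
R,p=toolR();print(R.round(3),p)
for n in ['top','scene']:
  d=np.load(n+'0.npz');W=d['W'];hsv=cv2.cvtColor(d['color'],cv2.COLOR_RGB2HSV);z=W[...,2]
  H,S,V=hsv[...,0],hsv[...,1],hsv[...,2]
  def rep(nm,m,box):
    m=m&np.isfinite(z)
    for i in range(3): m=m&(W[...,i]>box[i][0])&(W[...,i]<box[i][1])
    P=W[m]
    if len(P): print(n,nm,len(P),P.mean(0).round(4),P.min(0).round(3),P.max(0).round(3))
  big=[(.3,.9),(-.5,.5),(-.02,.2)]
  rep('green',(H>50)&(H<80)&(S>120),[(.5,.75),(-.45,-.1),(-.02,.03)])
  rep('red',((H<6)|(H>174))&(S>150),[(.5,.75),(-.45,-.1),(-.02,.03)])
  rep('jar',((H<6)|(H>174))&(S>150),[(.3,.5),(.08,.18),(-.02,.1)])
  rep('pinbrass',(H>10)&(H<25)&(S>90)&(V>100),[(.43,.52),(-.06,.02),(.025,.08)])
  rep('pinall',S>-1,[(.43,.52),(-.06,.02),(.05,.08)])
  rep('disc',(S<60)&(V<110),[(.40,.54),(-.08,.04),(.002,.02)])
  rep('tape',(S<60)&(V>120),[(.38,.5),(-.2,-.08),(.005,.04)])
  rep('gel',S>-1,[(.55,.72),(-.1,0.0),(.1,.18)])
  rep('pens',S>-1,[(.58,.75),(0.0,0.11),(.08,.18)])
  rep('penscup',V<60,[(.58,.75),(0.0,0.11),(.02,.1)])
  rep('plate',(S<60)&(V>120),[(.5,.72),(0.1,0.34),(.003,.02)])
E
```

```text
['top'] 542 543 [ 0.6021  0.1705  0.1091 -0.0754] -4.3 0.0009267458167966022
['scene'] 592 626 [ 0.6052  0.1704  0.1051 -0.0702] -4.0 0.001209860919124825
['top', 'scene'] 1134 1169 [ 0.6026  0.1705  0.1082 -0.0728] -4.2 0.0010380665521707022
[[-0.    -0.941  0.339]
 [-0.001  0.339  0.941]
 [-1.     0.    -0.001]] [0.18634929 0.5172641  0.20504408]
top green 2450 [ 0.6301 -0.3007  0.0086] [ 0.572 -0.355 -0.003] [ 0.686 -0.241  0.027]
top red 2472 [ 0.6244 -0.1686  0.0086] [ 0.567 -0.223 -0.004] [ 0.68  -0.111  0.028]
top jar 377 [0.4072 0.1301 0.0588] [ 0.385  0.108 -0.001] [0.43  0.153 0.065]
top pinbrass 83 [ 0.4753 -0.0184  0.0565] [ 0.466 -0.029  0.036] [ 0.485 -0.008  0.064]
top pinall 78 [ 0.4753 -0.0187  0.0573] [ 0.466 -0.029  0.051] [ 0.485 -0.01   0.064]
top disc 604 [ 0.4756 -0.0187  0.0093] [ 0.444 -0.051  0.002] [0.508 0.013 0.017]
top tape 412 [ 0.4144 -0.1308  0.023 ] [ 0.386 -0.161  0.007] [ 0.444 -0.101  0.03 ]
top gel 374 [ 0.6541 -0.0511  0.1235] [ 0.633 -0.075  0.1  ] [ 0.679 -0.029  0.154]
top pens 316 [0.6663 0.052  0.1102] [0.637 0.024 0.08 ] [0.696 0.081 0.161
[... 389 characters left out ...]
.005] [0.433 0.153 0.065]
scene pinbrass 111 [ 0.4818 -0.0169  0.0464] [ 0.468 -0.029  0.025] [ 0.489 -0.008  0.061]
scene pinall 52 [ 0.4796 -0.0175  0.0559] [ 0.468 -0.029  0.05 ] [ 0.489 -0.008  0.061]
scene disc 291 [ 0.4845 -0.0166  0.0092] [ 0.445 -0.05   0.002] [0.509 0.015 0.015]
scene tape 347 [ 0.4192 -0.1296  0.0187] [ 0.382 -0.161  0.005] [ 0.449 -0.102  0.029]
scene gel 406 [ 0.6661 -0.0498  0.1235] [ 0.644 -0.074  0.1  ] [ 0.684 -0.029  0.153]
scene pens 519 [0.6729 0.0558 0.1116] [0.636 0.023 0.08 ] [0.698 0.082 0.158]
scene penscup 645 [0.6829 0.055  0.0569] [0.638 0.024 0.02 ] [0.699 0.082 0.089]
scene plate 2372 [0.6115 0.2219 0.0093] [0.541 0.133 0.003] [0.663 0.308 0.02 ]
```

Emit:
servo_tool(motion=[-10,-30,-10,-1,-25,-80,-26,-3,-35,-140,-45,-5,-35,-200,-64,-7,-35,-260,-84,-9,-35,-320,-103,-11,-35,-380,-122,-13,-35,-440,-141,-14.5,-35,-485,-156,-15.6,-35,-510,-164,-15.6,-35,-510,-164,-15.6])

```text
time_s: 1.52
ee_pos: [0.6114, 0.189, 0.2395]
eef_rot: [1.954, 1.569, -2.835]
force: [-0.2, 0.3, -0.4]
grip_width: 0.0938
```

```bash
cat > w1.py <<'E'
from h import *
import sys
R,p=toolR();print(R.round(3).tolist(),p.round(4)); o=ctrl.get_obs(); print(o['time_s'],o['qpos'].round(3),o['force'].round(2),o['grip_width'])
n=sys.argv[1]
c=cam('wrist',n+'.png'); np.savez(n+'.npz',W=c['W'],color=c['color'],R=c['R'],t=c['t'],K=[c['fx'],c['fy'],c['cx'],c['cy']])
E
python3 w1.py w1
```

```text
[[-0.001, -0.997, 0.076], [-0.0, 0.076, 0.997], [-1.0, 0.001, -0.0]] [0.6114 0.189  0.2395]
1.525 [ 0.243  0.486  1.186 -0.     1.47  -1.252] [-0.23  0.27 -0.38] 0.09382958803324155
```

View pics/w1.png

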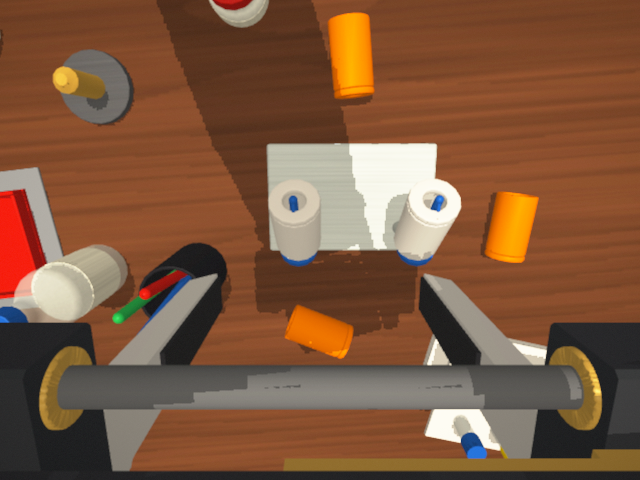

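```bash
python3 - <<'E'
from fit import *
for names in (['w1'],['w1','top0','scene0']):
    A=[];B=[]
    for n in names:
        d=np.load(n+'.npz')
        A.append(sel(d['W'],d['color'],[(.54,.67),(.12,.215),(.065,.165)]))
        B.append(sel(d['W'],d['color'],[(.54,.67),(.225,.32),(.065,.165)]))
    A=np.vstack(A);B=np.vstack(B)
    s=least_squares(resid,[.605,.165,.11,-.05,0],args=(A,B),loss='soft_l1',f_scale=.003)
    print(names,len(A),len(B),s.x[:4].round(4),np.degrees(s.x[3]).round(1),np.median(abs(resid(s.x,A,B))))
d=np.load('w1.npz');print(d['K'])
E
```

```text
['w1'] 3384 3567 [ 0.6022  0.1712  0.1097 -0.0735] -4.2 0.00038955778162722693
['w1', 'top0', 'scene0'] 4518 4736 [ 0.6022  0.171   0.1095 -0.073 ] -4.2 0.0004452705726673903
[401.86017377 401.86017377 320.04281697 241.00545113]
```

Emit:
servo_tool(motion=[0,4,-9,0,30,8,-18.6,0,80,8,-18.6,0,125,8,-18.6,0,149,8,-18.6,0,149,8,-18.6,0,149,8,-18.6,0])

```text
time_s: 2.45
ee_pos: [0.6016, 0.1727, 0.0932]
eef_rot: [-1.276, 1.569, 0.222]
force: [-0.0, -0.1, 0.1]
grip_width: 0.0942
```

```bash
python3 w1.py w2
```

```text
[[0.002, -0.997, 0.073], [0.0, 0.073, 0.997], [-1.0, -0.002, 0.001]] [0.6016 0.1727 0.0932]
2.45 [ 0.221  0.571  1.406  0.     1.163 -1.277] [-0.05 -0.09  0.1 ] 0.09419010650131594
```

View pics/w2.png

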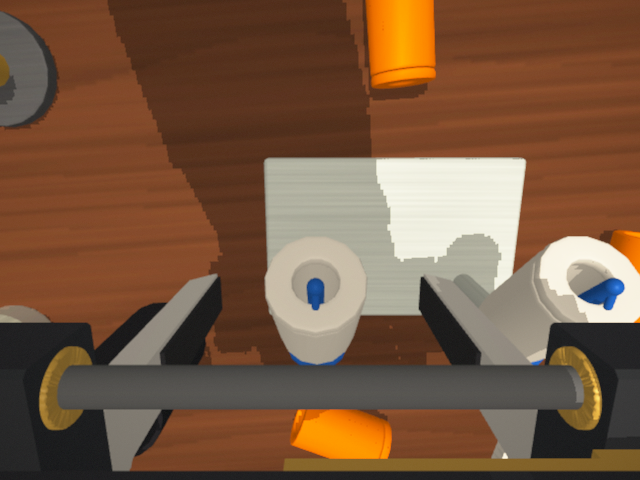

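Emit:
servo_tool(motion=[2,0,-1,0,2,0,-1,0,2,0,-1,0,2,0,-1,0,2,0,-1,0,2,0,-1,0,2,0,-1,0], gripper=0.3, force=15)

```text
time_s: 3.38
ee_pos: [0.6012, 0.1713, 0.0894]
eef_rot: [2.056, 1.571, -2.73]
force: [0.3, 0.5, 0.1]
grip_width: 0.0362
```

Emit:
servo_tool(motion=[-1,-1.2,0,0,-2.5,-3,0,0,-4,-4.8,0,0,-4.5,-5.4,0,0,-4.5,-5.4,0,0])

```text
time_s: 4.0
ee_pos: [0.6067, 0.1709, 0.0941]
eef_rot: [-1.359, 1.571, 0.138]
force: [0.0, 1.1, -0.0]
grip_width: 0.0362
```

```bash
python3 w1.py w3
```

```text
[[0.0, -0.997, 0.074], [0.0, 0.074, 0.997], [-1.0, -0.0, 0.0]] [0.6067 0.1709 0.0941]
4.0 [ 0.217  0.58   1.389 -0.     1.172 -1.281] [ 0.01  1.12 -0.04] 0.03618435149798076
```

View pics/w3.png

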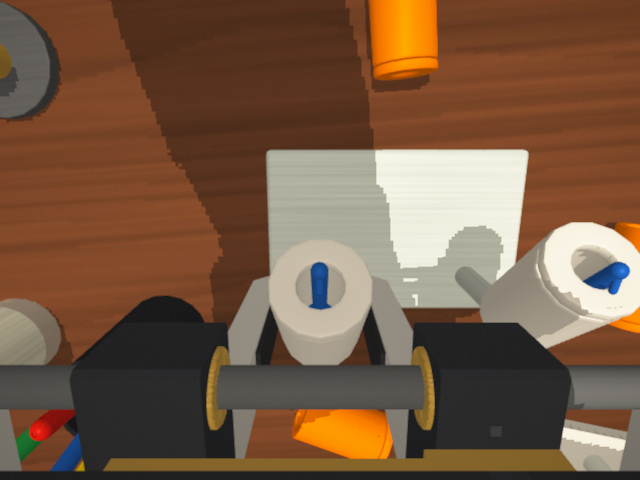

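Emit:
servo_tool(motion=[-4,3.2,0,0,-13,11,0,0,-24,20,0,0,-35,29.2,0,0,-46,38.5,0,0,-57,48,0,0,-69,58,0,0,-80,66,0,0,-82,68,0,0,-82,68,0,0])

```text
time_s: 5.3
ee_pos: [0.5388, 0.1759, 0.1759]
eef_rot: [2.912, 1.571, -1.874]
force: [0.3, 0.6, -1.0]
grip_width: 0.0362
```

```bash
python3 w1.py w4
```

```text
[[-0.0, -0.997, 0.073], [-0.0, 0.073, 0.997], [-1.0, 0.0, -0.0]] [0.5388 0.1759 0.1759]
5.3 [ 0.251  0.362  1.509 -0.     1.271 -1.246] [ 0.26  0.57 -1.  ] 0.03617247746320316
```

View pics/w4.png

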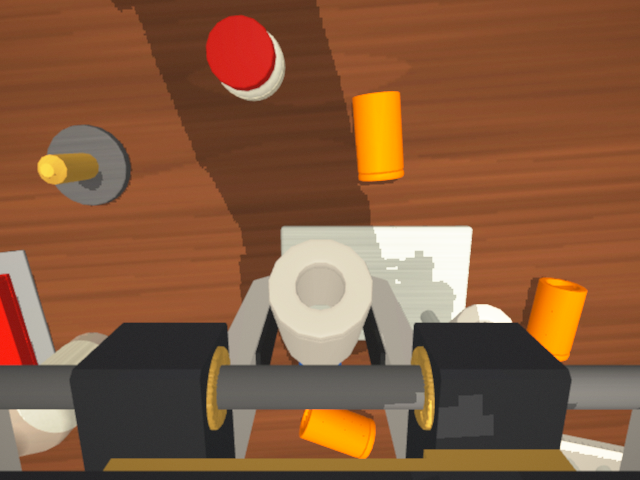

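```bash
cat > gauge.py <<'E'
from h import *
import sys
for n in sys.argv[1:]:
    d=np.load(n+'.npz');W=d['W'];hsv=cv2.cvtColor(d['color'],cv2.COLOR_RGB2HSV)
    H,S,V=[hsv[...,i] for i in range(3)]
    m=np.isfinite(W[...,0])&(abs(W[...,0]-.476)<.05)&(abs(W[...,1]+.018)<.05)
    b=m&(H>10)&(H<30)&(S>100)&(V>90)&(W[...,2]>.02)
    P=W[b]; 
    def f(q):
        r=np.hypot(P[:,0]-q[0],P[:,1]-q[1]); z=P[:,2]-q[2]
        R=np.where(z<.044,.011,.011-(z-.044))
        side=np.where(z<.044,r-.011,(r-R)/1.414)
        return np.maximum(side,z-.05)
    s=least_squares(f,[.476,-.018,.01],loss='soft_l1',f_scale=.002)
    g=m&(S<70)&(W[...,2]>.004)&(W[...,2]<.016); D=W[g]
    g2=lambda q:np.maximum(np.hypot(D[:,0]-q[0],D[:,1]-q[1])-.034,0)
    (cx,cy),r=cv2.minEnclosingCircle((D[:,:2]*1000).astype(np.float32))
    print(n,len(P),s.x.round(4),np.median(abs(f(s.x))),'disc',D.mean(0).round(4),cx,cy,r)
E
python3 gauge.py w1 w4 top0 scene0
python3 - <<'E'
from h import *
d=np.load('w4.npz');W=d['W'];hsv=cv2.cvtColor(d['color'],cv2.COLOR_RGB2HSV)
m=(hsv[...,1]<60)&(hsv[...,2]>110)&np.isfinite(W[...,0])&(W[...,2]>.14)&(W[...,2]<.25)
m[:,:265]=0;m[:,378:]=0;m[370:]=0;m[:235]=0
P=W[m]
def f(q):
    th,yaw=q[3:];fv=np.array([np.cos(yaw),np.sin(yaw),0]);a=-np.sin(th)*fv+np.array([0,0,np.cos(th)])
    d=P-q[:3];t=d@a;r=np.linalg.norm(d-np.outer(t,a),axis=1);dr=r-.019;dt=np.abs(t)-.033
    return np.where((dr>0)&(dt>0),np.hypot(dr,dt),np.maximum(dr,dt))
s=least_squares(f,[.539,.176,.195,.7,-.07],loss='soft_l1',f_scale=.002)
print(len(P),s.x[:3].round(4),np.degrees(s.x[3:]),np.median(abs(f(s.x))))
E
```

```text
w1 1052 [ 0.4752 -0.0183  0.0103] 0.00032866430434793785 disc [ 0.4764 -0.0116  0.0102] 474.95269775390625 -17.348400115966797 34.20187759399414
w4 1380 [ 0.4752 -0.0183  0.0103] 0.00032492184149577626 disc [ 0.474  -0.0111  0.0101] 475.0837097167969 -17.37309455871582 33.94378662109375
top0 83 [ 0.4757 -0.0192  0.0107] 0.001142976083873995 disc [ 0.4753 -0.0191  0.0095] 475.5909729003906 -19.02515983581543 33.51029968261719
scene0 124 [ 0.475  -0.0182  0.0102] 0.00104533242854884 disc [ 0.4841 -0.0165  0.0092] 477.5467224121094 -18.23752784729004 34.57510757446289
10534 [0.5413 0.1768 0.1976] [42.34879663 -4.15181314] 0.00089318118564332
```

Emit:
servo_tool(motion=[0,6,-15,0,0,18,-50,0,0,32,-90,0,0,48,-130,0,10,62,-168,0,30,71,-190,0,55,72.5,-199.5,0,72,72.5,-199.5,0,78,72.5,-199.5,0,78,72.5,-199.5,0,78,72.5,-199.5,0])

```text
time_s: 6.72
ee_pos: [0.4521, -0.0177, 0.0986]
eef_rot: [-1.636, 1.57, -0.139]
force: [-0.5, -1.0, 0.2]
grip_width: 0.0361
```

```bash
python3 w1.py w5; python3 gauge.py w5; python3 - <<'E'
from h import *
c=cam('scene','s5.png'); a=cv2.imread('pics/s5.png')[150:300,240:390];cv2.imwrite('pics/s5z.png',cv2.resize(a,None,fx=4,fy=4,interpolation=cv2.INTER_CUBIC))
E
```

```text
[[0.001, -0.997, 0.073], [-0.0, 0.073, 0.997], [-1.0, -0.001, -0.0]] [ 0.4521 -0.0177  0.0986]
6.725 [-0.12   0.212  1.904 -0.     1.025 -1.618] [-0.45 -0.99  0.16] 0.03613696796185892
w5 8164 [ 0.4345 -0.0079  0.1781] 0.007249877338319095 disc [ 0.449  -0.0142  0.0095] 466.18994140625 -16.536754608154297 32.04397964477539
```

View pics/w5.png

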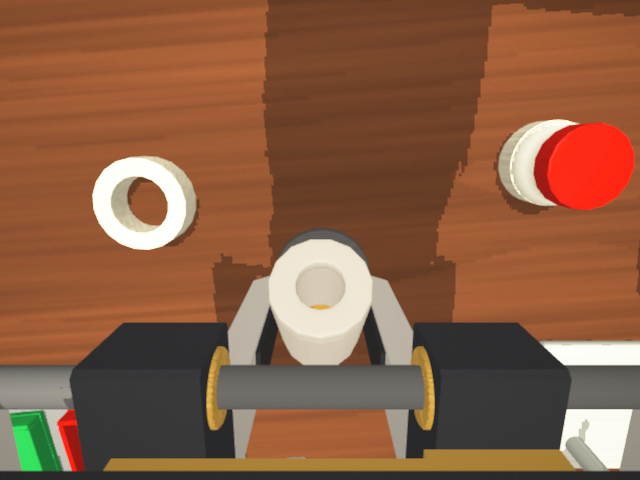

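View pics/s5z.png

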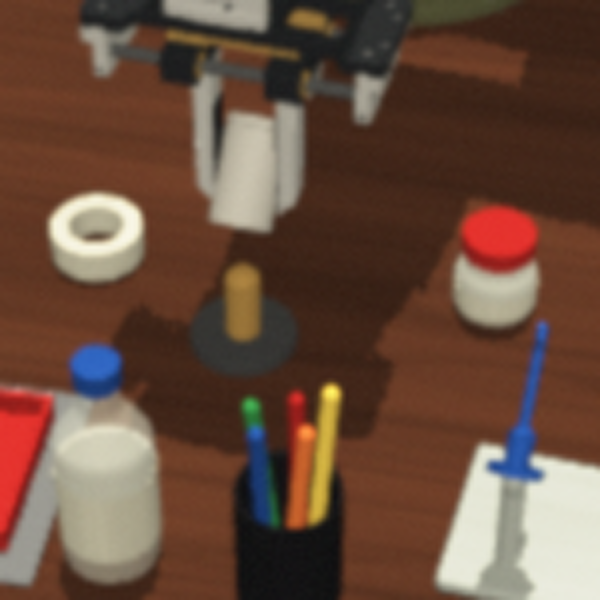

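Emit:
servo_tool(motion=[6,1,0,0,16,1,0,0,24,1,0,0,29,1,0,0,31,1,0,0,31,1,0,0])

```text
time_s: 7.58
ee_pos: [0.4509, -0.0177, 0.0669]
eef_rot: [-2.993, 1.571, -1.496]
force: [-0.3, 0.4, -1.3]
grip_width: 0.0362
```

```bash
python3 w1.py w6; python3 - <<'E'
from h import *
c=cam('scene','s6.png'); a=cv2.imread('pics/s6.png')[150:300,240:390];cv2.imwrite('pics/s6z.png',cv2.resize(a,None,fx=4,fy=4,interpolation=cv2.INTER_CUBIC))
E
```

```text
[[0.0, -0.997, 0.073], [-0.0, 0.073, 0.997], [-1.0, -0.0, -0.0]] [ 0.4509 -0.0177  0.0669]
7.575 [-0.12   0.261  1.93  -0.     0.95  -1.618] [-0.3   0.36 -1.27] 0.03624979148329384
```

View pics/s6z.png

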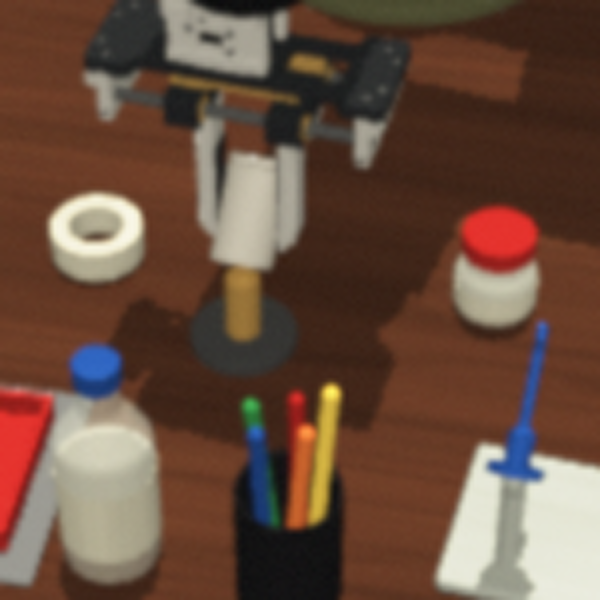

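Emit:
servo_tool(motion=[0,-2,0,0,1,-4,0,0,2,-6,0,0,2.5,-8,0,0,3,-10,0,0,3,-10,0,0], force=8)

```text
time_s: 8.43
ee_pos: [0.461, -0.0184, 0.0639]
eef_rot: [-0.956, 1.571, 0.541]
force: [-2.5, 1.1, 0.3]
grip_width: 0.0361
```

```bash
cat > sc.py <<'E'
from h import *
import sys
n=sys.argv[1];u0,v0=[int(x) for x in sys.argv[2:4]]
c=cam('scene',n+'.png'); a=cv2.imread('pics/'+n+'.png')[v0:v0+150,u0:u0+150];cv2.imwrite('pics/'+n+'z.png',cv2.resize(a,None,fx=4,fy=4,interpolation=cv2.INTER_CUBIC))
E
python3 sc.py s7 240 150
```

```text
(no output)
```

View pics/s7z.png

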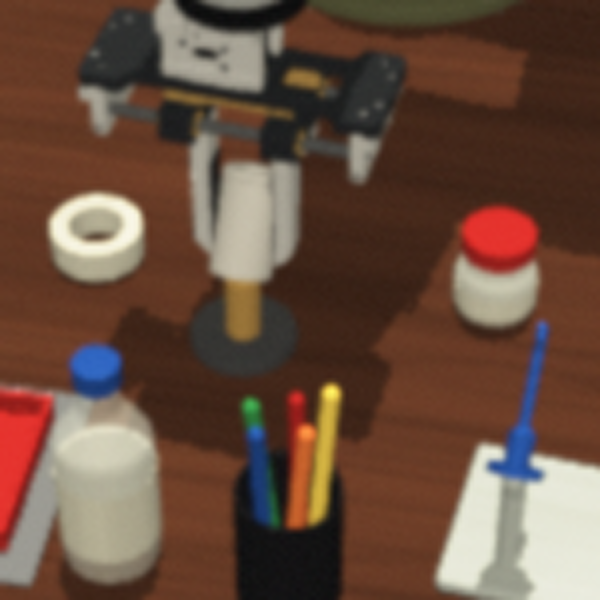

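Emit:
servo_tool(motion=[0.5,-2,0,0,1.5,-4,0,0,2.5,-6,0,0,3.5,-8,0,0,4.5,-10,0,0,5,-12,0,0,5,-12.5,0,0,5,-12.5,0,0])

```text
time_s: 9.48
ee_pos: [0.4732, -0.0193, 0.0589]
eef_rot: [1.478, 1.571, 2.976]
force: [-2.8, 2.0, 0.2]
grip_width: 0.0364
```

```bash
python3 w1.py w8; python3 sc.py s8 240 150
```

```text
[[-0.0, -0.997, 0.073], [0.0, 0.073, 0.997], [-1.0, 0.0, 0.0]] [ 0.4732 -0.0193  0.0589]
9.475 [-0.118  0.319  1.876  0.     0.947 -1.615] [-2.79  1.97  0.17] 0.036427968067846456
```

View pics/s8z.png

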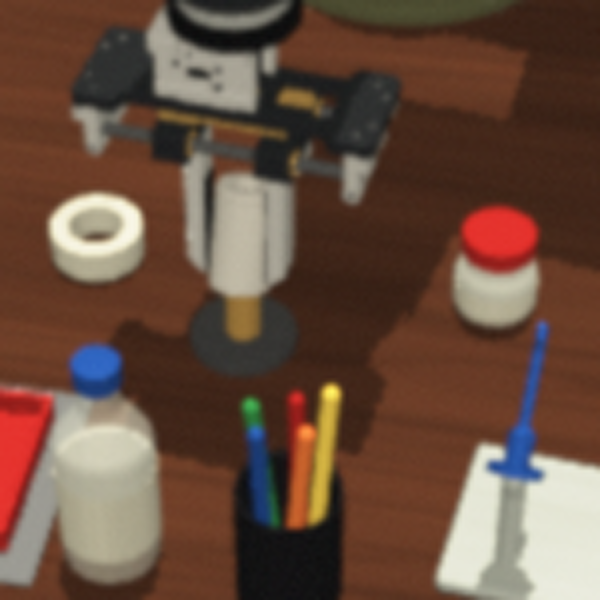

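View pics/w8.png

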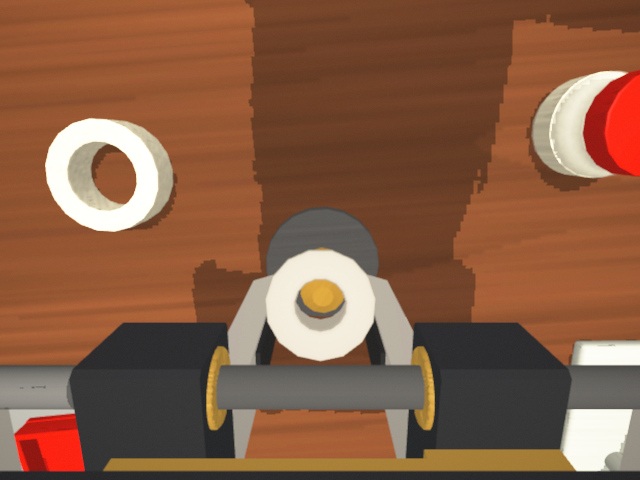

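Emit:
servo_tool(motion=[2,0.5,0,0,5,0.5,0,0,8,0.5,0,0,10,0.5,0,0,11,0.5,0,0,11,0.5,0,0])

```text
time_s: 10.32
ee_pos: [0.4731, -0.0192, 0.0481]
eef_rot: [-1.431, 1.57, 0.066]
force: [1.6, 3.0, 0.3]
grip_width: 0.0361
```

Emit:
servo_tool(motion=[0,0,0,0,0,0,0,0,0,0,0,0,0,0,0,0,0,0,0,0,0,0,0,0], gripper=0.75)

```text
time_s: 11.08
ee_pos: [0.4728, -0.0193, 0.0479]
eef_rot: [2.006, 1.571, -2.78]
force: [0.2, 0.1, 1.2]
grip_width: 0.071
```

```bash
python3 w1.py w9; python3 sc.py s9 240 150
```

```text
[[-0.0, -0.997, 0.073], [-0.0, 0.073, 0.997], [-1.0, 0.0, -0.0]] [ 0.4728 -0.0193  0.0479]
11.075 [-0.118  0.336  1.884 -0.     0.922 -1.615] [0.19 0.12 1.21] 0.07096582803806291
```

View pics/s9z.png

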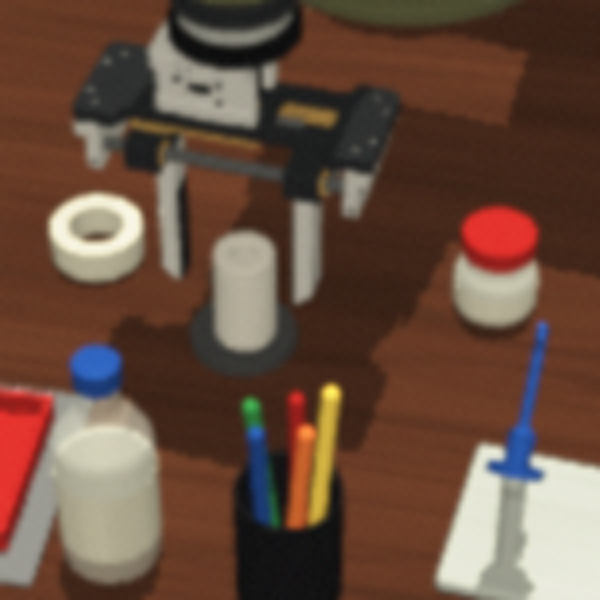

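View pics/w9.png

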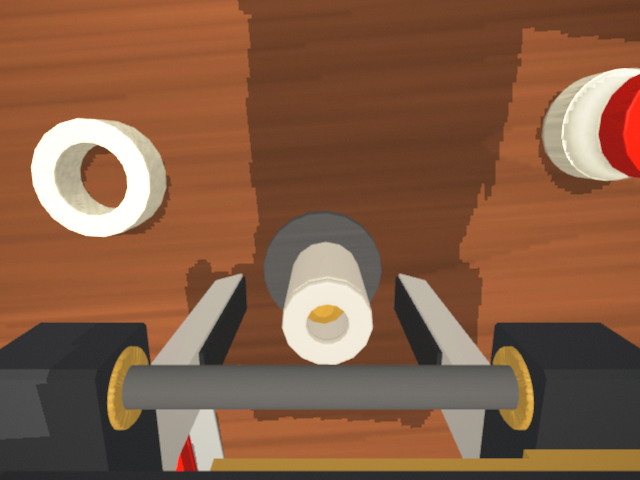

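```bash
cat > sl.py <<'E'
from h import *
import sys
n=sys.argv[1]; gx,gy=float(sys.argv[2]),float(sys.argv[3])
d=np.load(n+'.npz');W=d['W'];hsv=cv2.cvtColor(d['color'],cv2.COLOR_RGB2HSV)
m=(hsv[...,1]<60)&(hsv[...,2]>110)&np.isfinite(W[...,0])&(np.hypot(W[...,0]-gx,W[...,1]-gy)<.03)&(W[...,2]>.012)&(W[...,2]<.12)
P=W[m]
def f(q):
    a=np.array([q[3],q[4],1]);a/=np.linalg.norm(a);d=P-q[:3];t=d@a;r=np.linalg.norm(d-np.outer(t,a),axis=1);dr=r-.019;dt=np.abs(t)-.033
    return np.where((dr>0)&(dt>0),np.hypot(dr,dt),np.maximum(dr,dt))
s=least_squares(f,[gx,gy,.045,0,0],loss='soft_l1',f_scale=.002)
print(len(P),s.x[:3].round(4),'tiltdeg',np.degrees(s.x[3:]).round(1),'med',np.median(abs(f(s.x))),'topz95',np.percentile(P[:,2],95))
E
python3 sl.py w9 .4752 -.0183
```

```text
7991 [ 0.4763 -0.0167  0.043 ] tiltdeg [-0.2 -0. ] med 0.0004765113937393664 topz95 0.07683803555750059
```

Emit:
servo_tool(motion=[5,-1.6,1.5,0,12,-1.6,1.9,0,18,-1.6,1.9,0,20,-1.6,1.9,0,20,-1.6,1.9,0])

```text
time_s: 11.8
ee_pos: [0.4744, -0.0175, 0.0278]
eef_rot: [1.538, 1.57, 3.036]
force: [-0.1, 0.2, -0.1]
grip_width: 0.0708
```

Emit:
servo_tool(motion=[0,0,0,0,0,0,0,0,0,0,0,0,0,0,0,0,0,0,0,0,0,0,0,0], gripper=0.3, force=15)

```text
time_s: 12.55
ee_pos: [0.4746, -0.0175, 0.028]
eef_rot: [-1.495, 1.571, 0.002]
force: [-0.1, 0.5, 1.1]
grip_width: 0.038
```

Emit:
servo_tool(motion=[-6,0,0,0,-20,0,0,0,-40,0,0,0,-60,0,0,0,-80,0,0,0,-92,0,0,0,-95,0,0,0])

```text
time_s: 13.42
ee_pos: [0.4747, -0.0175, 0.1238]
eef_rot: [-1.603, 1.57, -0.105]
force: [-0.5, 0.4, -1.6]
grip_width: 0.0382
```

```bash
python3 w1.py w10; python3 sc.py s10 150 150
```

```text
[[0.001, -0.997, 0.073], [-0.0, 0.073, 0.997], [-1.0, -0.001, -0.0]] [ 0.4747 -0.0175  0.1238]
13.425 [-0.114  0.223  1.822  0.     1.096 -1.611] [-0.47  0.4  -1.55] 0.03815803400200875
```

View pics/w10.png

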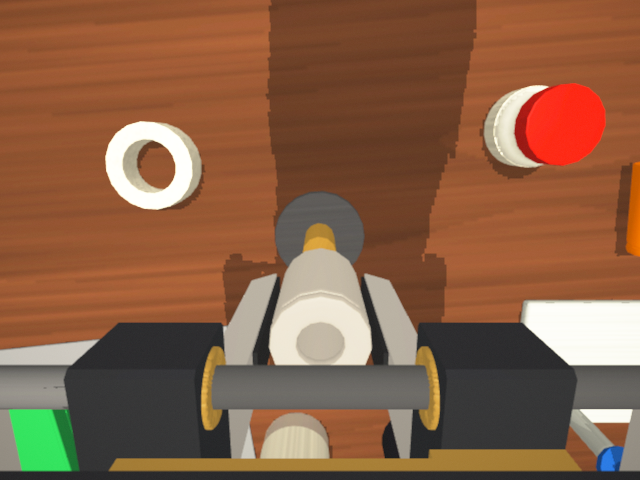

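Emit:
servo_tool(motion=[0,-6,-10,0,0,-20,-31,0,0,-38,-59,0,0,-58,-90,0,0,-78,-121,0,0,-98,-152,0,0,-118,-183,0,0,-138,-214,0,0,-156,-242,0,0,-169,-262,0,0,-174,-270,0,0,-175,-271,0,0,-175,-271,0])

```text
time_s: 15.15
ee_pos: [0.629, -0.3, 0.1229]
eef_rot: [0.886, 1.57, 2.384]
force: [-0.0, 0.0, -0.7]
grip_width: 0.0381
```

```bash
python3 w1.py w11;  python3 - <<'E'
from h import *
for n in ['w11','top0']:
    d=np.load(n+'.npz');W=d['W'];hsv=cv2.cvtColor(d['color'],cv2.COLOR_RGB2HSV);H,S=hsv[...,0],hsv[...,1]
    for nm,hm,c in (('g',(H>45)&(H<85)&(S>100),(.629,-.3007)),('r',((H<8)|(H>172))&(S>130),(.624,-.1685))):
        m=hm&np.isfinite(W[...,0])&(abs(W[...,0]-c[0])<.06)&(abs(W[...,1]-c[1])<.06)
        P=W[m]
        inn=P[(abs(P[:,0]-c[0])<.035)&(abs(P[:,1]-c[1])<.035)]
        print(n,nm,len(P),len(inn),np.median(inn[:,2]),P.min(0),P.max(0))
E
```

```text
[[-0.0, -0.997, 0.073], [0.0, 0.073, 0.997], [-1.0, 0.0, 0.0]] [ 0.629  -0.3     0.1229]
15.15 [-0.498  0.7    1.125  0.     1.317 -1.995] [-0.    0.01 -0.69] 0.03807090725782809
w11 g 16328 6497 0.00718336472734729 [ 0.57151776 -0.35864502  0.00188857] [ 0.6797783  -0.24209759  0.15569373]
w11 r 24217 8659 0.007096462621739081 [ 0.56623006 -0.22380493  0.00171844] [ 0.67950772 -0.11039133  0.023409  ]
top0 g 2496 980 0.006612198931175916 [ 0.57245151 -0.35483889 -0.00328103] [ 0.68555571 -0.24116912  0.02687339]
top0 r 2491 990 0.006777229403829422 [ 0.56705518 -0.22253139 -0.00389819] [ 0.67995344 -0.11054355  0.02802731]
```

View pics/w11.png

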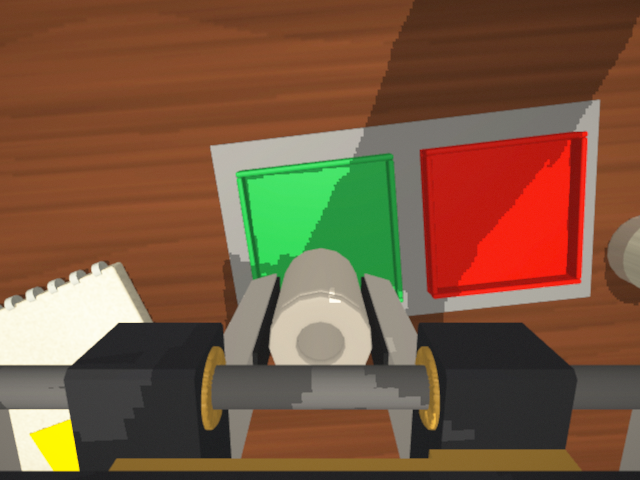

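Emit:
servo_tool(motion=[10,-8,0,0,35,-18,0,0,60,-18,0,0,80,-18,0,0,90,-18,0,0,94,-18,0,0,95.5,-18,0,0,96.5,-18,0,0,96.5,-18,0,0])

```text
time_s: 16.32
ee_pos: [0.6472, -0.302, 0.0269]
eef_rot: [-2.028, 1.57, -0.531]
force: [0.5, -1.3, -0.7]
grip_width: 0.0379
```

Emit:
servo_tool(motion=[0.7,0,0,0,1.4,0,0,0,1.4,0,0,0,1.4,0,0,0])

```text
time_s: 16.82
ee_pos: [0.6471, -0.3019, 0.0251]
eef_rot: [-2.019, 1.571, -0.522]
force: [0.8, -0.6, -0.3]
grip_width: 0.038
```

Emit:
servo_tool(motion=[0.5,0,0,0,1,0,0,0,1,0,0,0])

```text
time_s: 17.2
ee_pos: [0.6473, -0.302, 0.0251]
eef_rot: [-1.963, 1.57, -0.466]
force: [-3.1, 1.9, 7.5]
grip_width: 0.0381
```

Emit:
servo_tool(motion=[-0.6,0,0,0,-0.6,0,0,0])

```text
time_s: 17.45
ee_pos: [0.6472, -0.302, 0.0251]
eef_rot: [-1.997, 1.57, -0.499]
force: [-2.9, 1.7, 5.8]
grip_width: 0.0381
```

Emit:
servo_tool(motion=[0,0,0,0,0,0,0,0,0,0,0,0,0,0,0,0], gripper=0.62)

```text
time_s: 17.95
ee_pos: [0.6471, -0.3019, 0.0245]
eef_rot: [1.167, 1.571, 2.665]
force: [-0.8, -0.3, 0.7]
grip_width: 0.0581
```

Emit:
servo_tool(motion=[-10,0,0,0,-35,0,0,0,-70,0,0,0,-110,0,0,0,-150,10,0,0,-180,30,0,0,-190,50,0,0])

```text
time_s: 18.82
ee_pos: [0.5971, -0.2984, 0.2178]
eef_rot: [-2.018, 1.567, -0.52]
force: [0.1, -0.1, -0.6]
grip_width: 0.0583
```

```bash
python3 w1.py w12; python3 sl.py w12 .647 -.302;python3 sc.py s12 130 190
```

```text
[[0.003, -0.997, 0.073], [-0.002, 0.073, 0.997], [-1.0, -0.004, -0.002]] [ 0.5971 -0.2984  0.2178]
18.825 [-0.518  0.561  1.125 -0.     1.452 -2.016] [ 0.05 -0.14 -0.56] 0.058327497157547675
2043 [ 0.6482 -0.3018  0.04  ] tiltdeg [ 1.2 -0. ] med 0.0007788953449346034 topz95 0.07396565310172261
```

View pics/s12z.png

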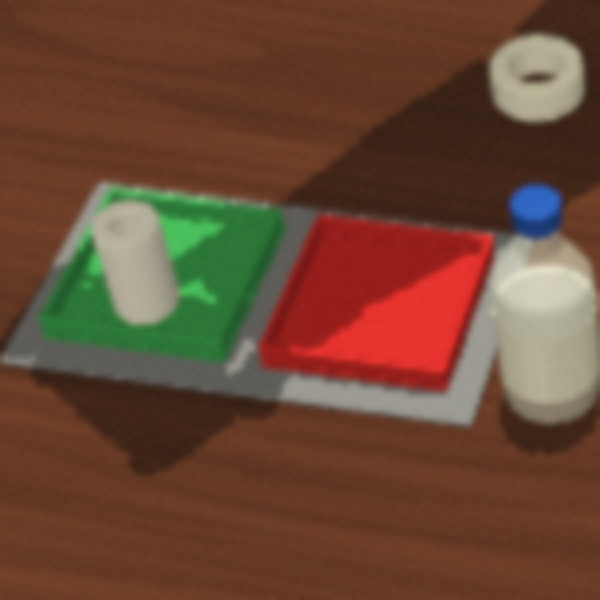

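Emit:
servo_tool(motion=[0,1,10,0,0,2,40,0,0,5,90,0,0,7,145,0,0,10,200,0,0,12,255,0,0,15,310,0,0,17,365,0,0,20,420,0,0,23,475,0,0,25,520,0,0,27,552,0,0,27.7,567,0,0,27.7,568.7,0,0,27.7,568.7,0], gripper=1)

```text
time_s: 20.8
ee_pos: [0.6115, 0.2701, 0.2144]
eef_rot: [2.389, 1.57, -2.397]
force: [0.4, -0.0, -0.3]
grip_width: 0.0939
```

```bash
python3 w1.py w13; python3 - <<'E'
from h import *
d=np.load('w13.npz');W=d['W'];hsv=cv2.cvtColor(d['color'],cv2.COLOR_RGB2HSV)
m=(hsv[...,1]<60)&(hsv[...,2]>110)&np.isfinite(W[...,0])&(W[...,2]>.065)&(W[...,2]<.165)&(W[...,0]>.54)&(W[...,0]<.67)&(abs(W[...,1]-.27)<.045)
P=W[m]
def f(q,th=None):
    yaw=q[3];th=q[4] if len(q)>4 else np.radians(40);fv=np.array([np.cos(yaw),np.sin(yaw),0]);a=-np.sin(th)*fv+np.array([0,0,np.cos(th)])
    d=P-q[:3];t=d@a;r=np.linalg.norm(d-np.outer(t,a),axis=1);dr=r-.019;dt=np.abs(t)-.033
    return np.where((dr>0)&(dt>0),np.hypot(dr,dt),np.maximum(dr,dt))
for x0 in ([.609,.27,.11,-.07],[.609,.27,.11,-.07,.7]):
    s=least_squares(f,x0,loss='soft_l1',f_scale=.002); print(len(P),s.x.round(4),np.median(abs(f(s.x))))
E
```

```text
[[-0.0, -0.997, 0.074], [-0.0, 0.074, 0.997], [-1.0, 0.0, -0.0]] [0.6115 0.2701 0.2144]
20.8 [ 0.361  0.568  1.122 -0.     1.452 -1.135] [ 0.44 -0.04 -0.33] 0.09394810736677961
3813 [ 0.6095  0.2708  0.1098 -0.0722] 0.0003878923512877497
3813 [ 0.6095  0.2708  0.1098 -0.0722  0.6981] 0.0003878753086195563
```

View pics/w13.png

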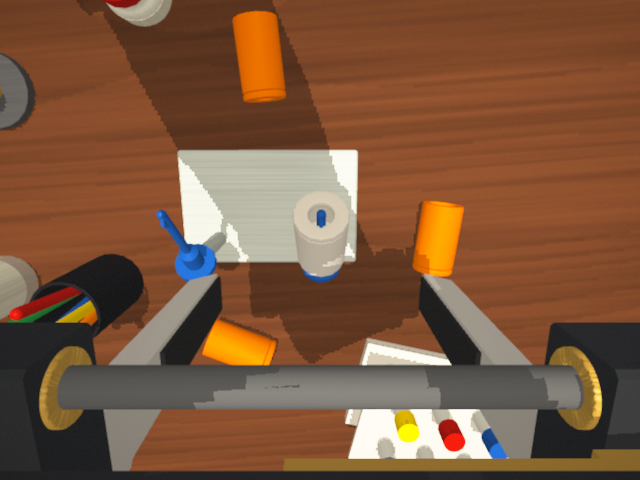

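Emit:
servo_tool(motion=[15,0.5,0.8,0,50,0.5,0.8,0,85,0.5,0.8,0,110,0.5,0.8,0,119,0.5,0.8,0,121,0.5,0.8,0,121,0.5,0.8,0,121,0.5,0.8,0])

```text
time_s: 21.85
ee_pos: [0.6113, 0.2719, 0.0946]
eef_rot: [-1.118, 1.569, 0.38]
force: [0.3, -0.4, -0.1]
grip_width: 0.0941
```

Emit:
servo_tool(motion=[0,0,0,0,0,0,0,0,0,0,0,0,0,0,0,0,0,0,0,0,0,0,0,0,0,0,0,0], gripper=0.3, force=15)

```text
time_s: 22.72
ee_pos: [0.6109, 0.2718, 0.0936]
eef_rot: [1.504, 1.571, 3.001]
force: [0.1, 0.1, -0.1]
grip_width: 0.0363
```

Emit:
servo_tool(motion=[-1,-1.2,0,0,-2.5,-3,0,0,-4,-4.8,0,0,-4.5,-5.4,0,0,-4.5,-5.4,0,0])

```text
time_s: 23.35
ee_pos: [0.6164, 0.2714, 0.0983]
eef_rot: [-1.432, 1.571, 0.065]
force: [-1.2, -0.1, -0.2]
grip_width: 0.0362
```

```bash
python3 w1.py w14
```

```text
[[0.0, -0.997, 0.073], [0.0, 0.073, 0.997], [-1.0, -0.0, 0.0]] [0.6164 0.2714 0.0983]
23.35 [ 0.36   0.669  1.236 -0.     1.237 -1.137] [-1.19 -0.08 -0.24] 0.03619575422310033
```

View pics/w14.png

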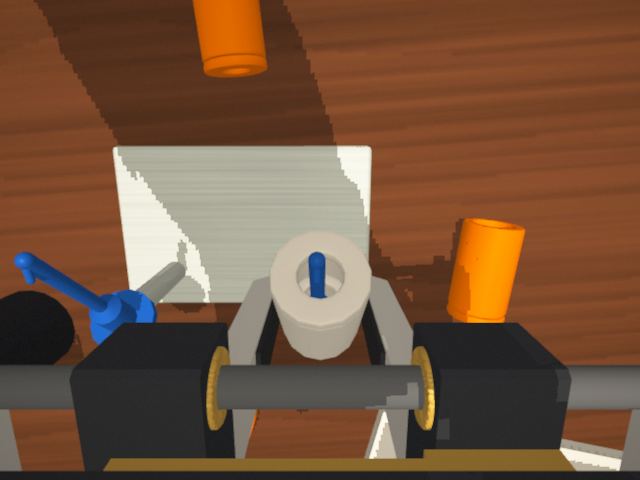

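Emit:
servo_tool(motion=[-4,3.2,0,0,-13,11,0,0,-24,20,0,0,-35,29.2,0,0,-46,38.5,0,0,-57,48,0,0,-69,58,0,0,-80,66,0,0,-82,68,0,0,-82,68,0,0])

```text
time_s: 24.65
ee_pos: [0.5485, 0.2764, 0.1801]
eef_rot: [2.83, 1.571, -1.956]
force: [0.3, -0.1, -1.2]
grip_width: 0.0362
```

```bash
python3 w1.py w15; python3 - <<'E'
from h import *
R,tcp=toolR()
for n,tc in (('w4',np.array([.5388,.1759,.1759])),('w15',tcp)):
    d=np.load(n+'.npz');W=d['W'];hsv=cv2.cvtColor(d['color'],cv2.COLOR_RGB2HSV)
    m=(hsv[...,1]<60)&(hsv[...,2]>110)&np.isfinite(W[...,0])&(np.linalg.norm(W-tc-np.array([0,0,.02]),axis=-1)<.042)
    m[:,:278]=0;m[:,362:]=0;m[370:]=0;m[:225]=0
    P=W[m]
    def f(q):
        th,yaw=q[3:];fv=np.array([np.cos(yaw),np.sin(yaw),0]);a=-np.sin(th)*fv+np.array([0,0,np.cos(th)])
        d=P-q[:3];t=d@a;r=np.linalg.norm(d-np.outer(t,a),axis=1);dr=r-.019;dt=np.abs(t)-.033
        return np.where((dr>0)&(dt>0),np.hypot(dr,dt),np.maximum(dr,dt))
    s=least_squares(f,list(tc+[0,0,.02])+[.7,-.07],loss='soft_l1',f_scale=.001)
    print(n,len(P),(s.x[:3]-tc).round(4),np.degrees(s.x[3:]),np.median(abs(f(s.x))))
E
```

```text
[[-0.0, -0.997, 0.073], [-0.0, 0.073, 0.997], [-1.0, 0.0, -0.0]] [0.5485 0.2764 0.1801]
24.65 [ 0.407  0.463  1.357 -0.     1.322 -1.09 ] [ 0.28 -0.07 -1.16] 0.03621627269849834
w4 9219 [0.0029 0.0029 0.0219] [42.05742089 -3.4975137 ] 0.0008544797806210591
w15 9298 [-0.001   0.0004  0.0168] [40.74496445 -4.23637888] 0.000675862492179935
```

View pics/w15.png

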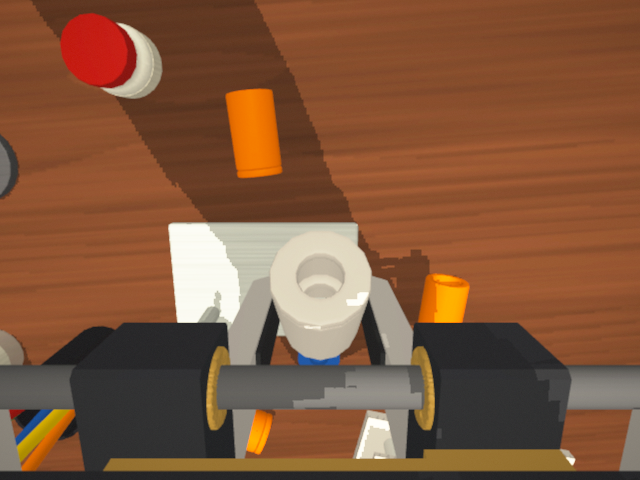

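Emit:
servo_tool(motion=[0,3,-12,0,0,9,-40,0,0,18,-80,0,0,29,-125,0,0,40,-170,0,0,51,-213,0,0,61,-253,0,15,69,-282,0,40,72,-296,0,62,72.3,-299.4,0,74,72.3,-299.4,0,76,72.3,-299.4,0,76,72.3,-299.4,0])

```text
time_s: 26.32
ee_pos: [0.4547, -0.0168, 0.1046]
eef_rot: [-1.685, 1.57, -0.187]
force: [-0.0, -0.4, -0.5]
grip_width: 0.0363
```

```bash
python3 w1.py w16
```

```text
[[0.001, -0.997, 0.073], [-0.0, 0.073, 0.997], [-1.0, -0.001, -0.0]] [ 0.4547 -0.0168  0.1046]
26.325 [-0.117  0.208  1.892 -0.     1.042 -1.615] [-0.03 -0.4  -0.47] 0.03630092972791426
```

View pics/w16.png

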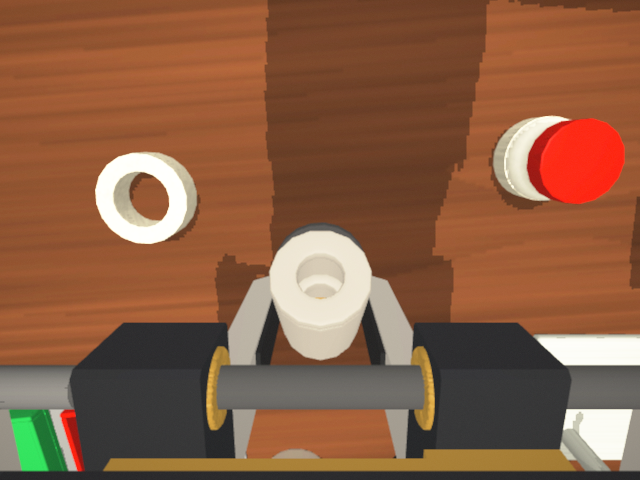

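Emit:
servo_tool(motion=[6,0,0,0,16,0,0,0,24,0,0,0,29,0,0,0,31.5,0,0,0,31.5,0,0,0])

```text
time_s: 27.12
ee_pos: [0.4544, -0.0169, 0.0726]
eef_rot: [1.661, 1.571, -3.125]
force: [0.7, 0.1, -0.1]
grip_width: 0.0365
```

```bash
python3 sc.py s17 240 150
```

```text
(no output)
```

View pics/s17z.png

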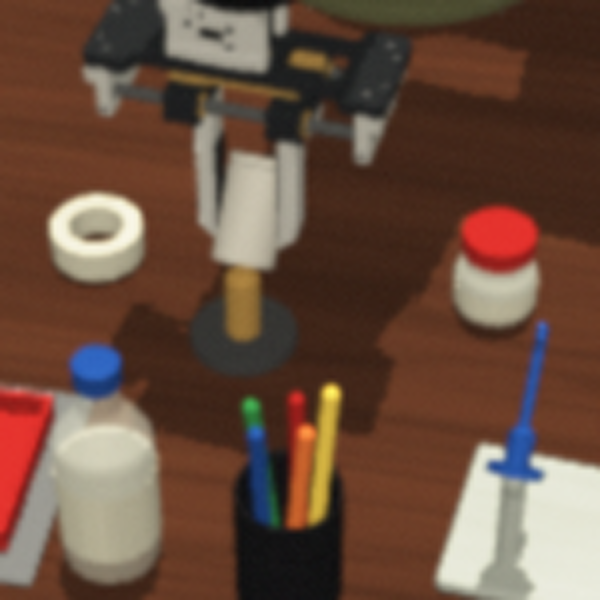

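Emit:
servo_tool(motion=[0,-2,0,0,1,-4,0,0,2,-6,0,0,2.5,-8,0,0,3,-10,0,0,3,-10,0,0], force=8)

```text
time_s: 27.92
ee_pos: [0.4649, -0.0177, 0.0702]
eef_rot: [-1.594, 1.57, -0.097]
force: [-1.9, 0.4, 5.9]
grip_width: 0.0363
```

Emit:
servo_tool(motion=[0.5,-2,0,0,1.5,-4,0,0,2.5,-6,0,0,3.5,-8,0,0,4.5,-10,0,0,5,-12,0,0,5,-12.5,0,0,5,-12.5,0,0])

```text
time_s: 28.92
ee_pos: [0.477, -0.0186, 0.065]
eef_rot: [-1.647, 1.571, -0.15]
force: [-2.9, -0.6, 5.3]
grip_width: 0.036
```

```bash
python3 w1.py w18; python3 sc.py s18 240 150
```

```text
[[0.0, -0.997, 0.073], [-0.0, 0.073, 0.997], [-1.0, -0.0, -0.0]] [ 0.477  -0.0186  0.065 ]
28.925 [-0.116  0.316  1.862 -0.     0.964 -1.613] [-2.88 -0.58  5.3 ] 0.03603451398360786
```

View pics/s18z.png

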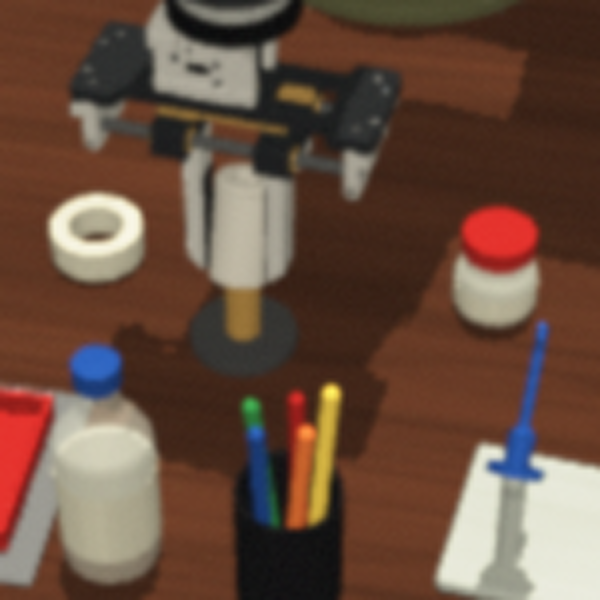

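View pics/w18.png

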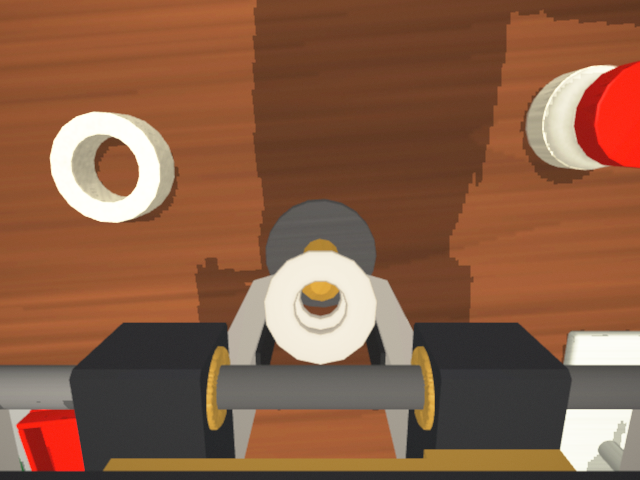

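Emit:
servo_tool(motion=[0,1,0,0,1,1,0,0,3,1,0,0,5,1,0,0,5,1,0,0])

```text
time_s: 29.65
ee_pos: [0.4756, -0.0185, 0.0593]
eef_rot: [1.537, 1.57, 3.034]
force: [-1.8, 0.2, -1.0]
grip_width: 0.0362
```

```bash
python3 w1.py w19; python3 sc.py s19 240 150; python3 sl.py w19 .477 -.0185
```

```text
[[-0.001, -0.997, 0.073], [0.0, 0.073, 0.997], [-1.0, 0.001, 0.0]] [ 0.4756 -0.0185  0.0593]
29.65 [-0.116  0.323  1.869 -0.     0.951 -1.613] [-1.79  0.22 -0.98] 0.036236557883743
8844 [ 0.4623 -0.0177  0.0832] tiltdeg [-10.2   0.8] med 0.0011998481653503722 topz95 0.11952160020201436
```

View pics/s19z.png

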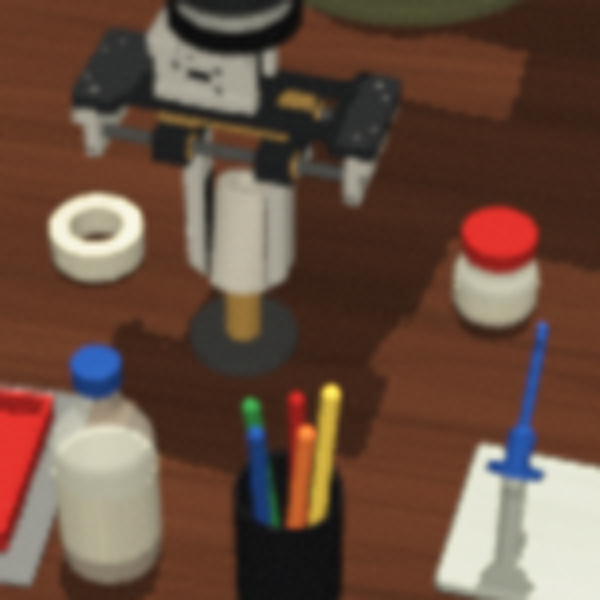

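Emit:
servo_tool(motion=[2,0,0,0,4,0,0,0,6,0,0,0,6,0,0,0])

```text
time_s: 30.25
ee_pos: [0.4757, -0.0185, 0.0534]
eef_rot: [1.466, 1.57, 2.963]
force: [-1.9, 0.5, -2.6]
grip_width: 0.0364
```

Emit:
servo_tool(motion=[0,0,0,0,0,0,0,0,0,0,0,0,0,0,0,0,0,0,0,0,0,0,0,0], gripper=0.75)

```text
time_s: 31.0
ee_pos: [0.4759, -0.0185, 0.0537]
eef_rot: [-1.846, 1.571, -0.349]
force: [0.9, -0.1, -0.0]
grip_width: 0.0709
```

```bash
python3 w1.py w20; python3 sc.py s20 240 150; python3 sl.py w20 .476 -.018
```

```text
[[0.0, -0.997, 0.073], [-0.0, 0.073, 0.997], [-1.0, -0.0, -0.0]] [ 0.4759 -0.0185  0.0537]
31.0 [-0.116  0.332  1.872 -0.     0.937 -1.613] [ 0.89 -0.05 -0.04] 0.07089784031581314
8093 [ 0.4677 -0.0201  0.0639] tiltdeg [-8.8  5.1] med 0.0007462123242117993 topz95 0.09948265188185094
```

View pics/s20z.png

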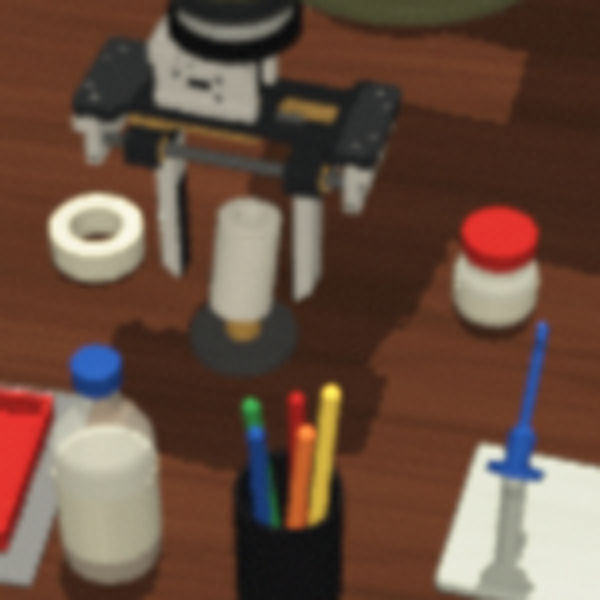

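View pics/w20.png

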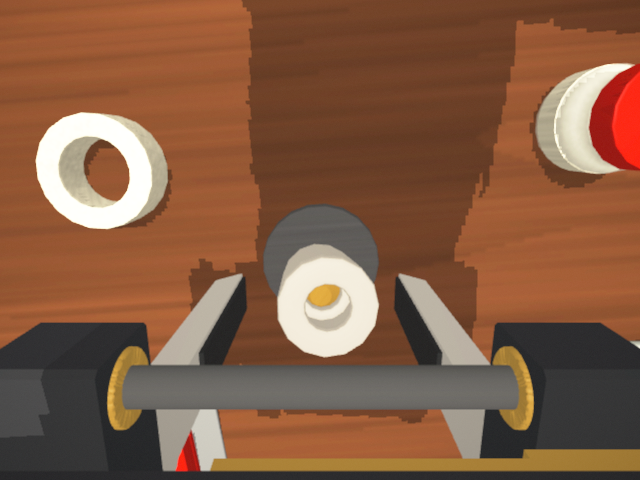

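Emit:
servo_tool(motion=[0,0,0,0,0,0,0,0,0,0,0,0,0,0,0,8,0,0,0,18,0,0,0,28,0,0,0,38,0,0,0,48,0,0,0,58,0,0,0,68,0,0,0,78,0,0,0,88,0,0,0,98,0,0,0,108,0,0,0,116,4,0,0,116,4,0,0,116], gripper=1)

```text
time_s: 33.22
ee_pos: [0.4756, -0.0184, 0.0492]
eef_rot: [-2.748, 1.57, 3.011]
force: [-0.6, -0.3, -0.2]
grip_width: 0.0941
```

```bash
python3 w1.py w21; python3 sl.py w21 .472 -.018;python3 sc.py s21 240 150
```

```text
[[-0.001, 0.5, 0.866], [0.0, 0.866, -0.5], [-1.0, -0.0, -0.001]] [ 0.4756 -0.0184  0.0492]
33.225 [-0.116  0.34   1.875  0.     0.928  0.408] [-0.6  -0.26 -0.2 ] 0.0941491107927096
10096 [ 0.4714 -0.0173  0.0642] tiltdeg [-9.9  4. ] med 0.0005672041813172303 topz95 0.09942442540190118
```

View pics/w21.png

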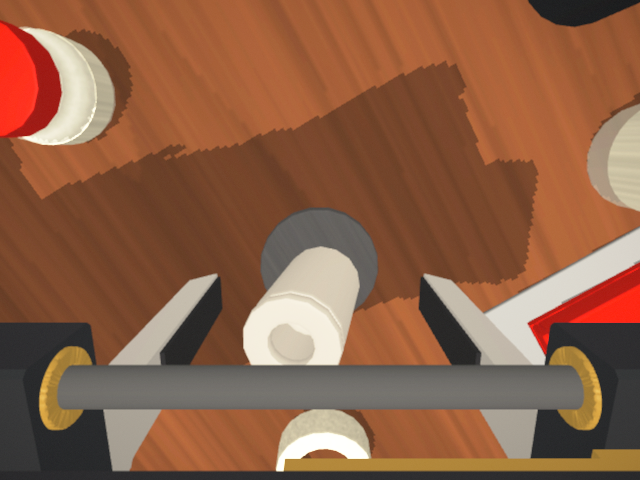

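View pics/s21z.png

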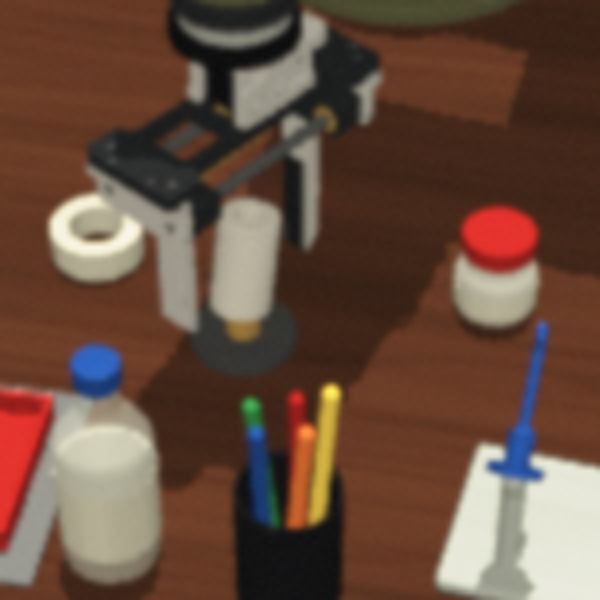

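Emit:
servo_tool(motion=[0,0,0,0,0,0,0,0,0,0,0,0,0,0,0,0,0,0,0,0,0,0,0,0,0,0,0,0,0,0,0,0], gripper=0.3, force=12)

```text
time_s: 34.33
ee_pos: [0.4756, -0.0183, 0.0496]
eef_rot: [-2.895, 1.57, 2.861]
force: [-4.4, 1.6, 2.9]
grip_width: 0.0388
```

```bash
python3 w1.py w22; python3 sl.py w22 .475 -.018;python3 sc.py s22 240 150
```

```text
[[-0.001, 0.503, 0.864], [0.0, 0.864, -0.503], [-1.0, -0.0, -0.001]] [ 0.4756 -0.0183  0.0496]
34.325 [-0.116  0.339  1.875  0.     0.929  0.412] [-4.45  1.64  2.94] 0.03876800300078455
13076 [ 0.475  -0.0185  0.0772] tiltdeg [-1.4 -1. ] med 0.004991838391052556 topz95 0.11219346415748496
```

View pics/w22.png

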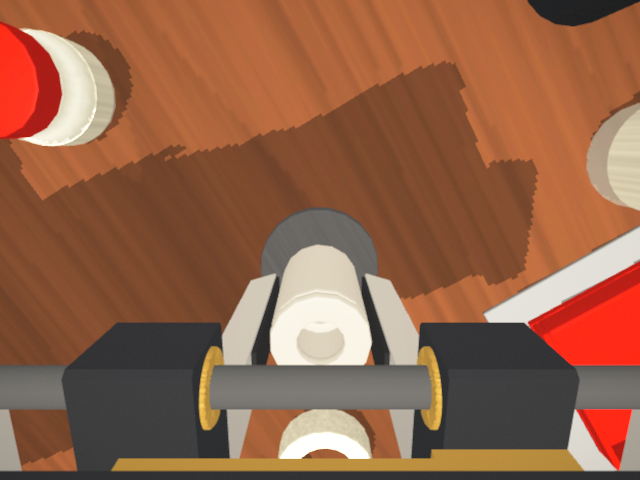

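View pics/s22z.png

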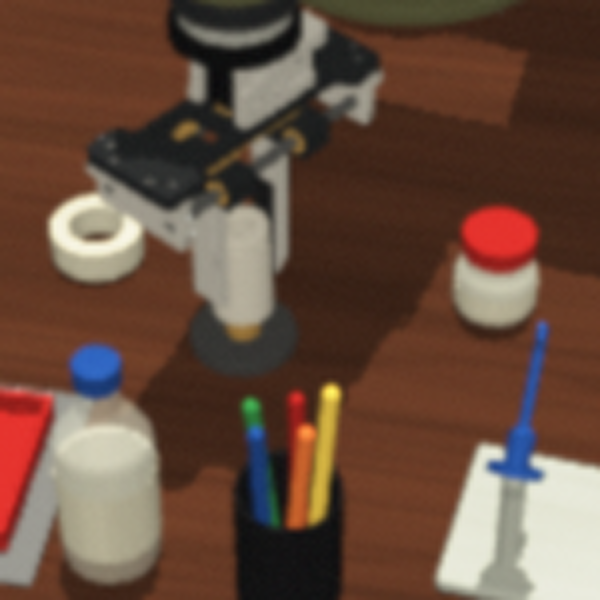

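Emit:
servo_tool(motion=[-4,0,0,0,-14,0,0,0,-30,0,0,0,-50,0,0,0,-70,0,0,0,-82,0,0,0,-88,0,0,0,-90,0,0,0,-90,0,0,0], force=15)

```text
time_s: 35.55
ee_pos: [0.4757, -0.0185, 0.1393]
eef_rot: [-2.683, 1.57, 3.073]
force: [-1.3, 0.0, -0.3]
grip_width: 0.0387
```

```bash
python3 w1.py w23;python3 sc.py s23 240 120
```

```text
[[-0.001, 0.503, 0.864], [0.0, 0.864, -0.503], [-1.0, -0.0, -0.0]] [ 0.4757 -0.0185  0.1393]
35.55 [-0.116  0.206  1.802 -0.     1.134  0.412] [-1.29  0.   -0.28] 0.03867885084421335
```

View pics/s23z.png

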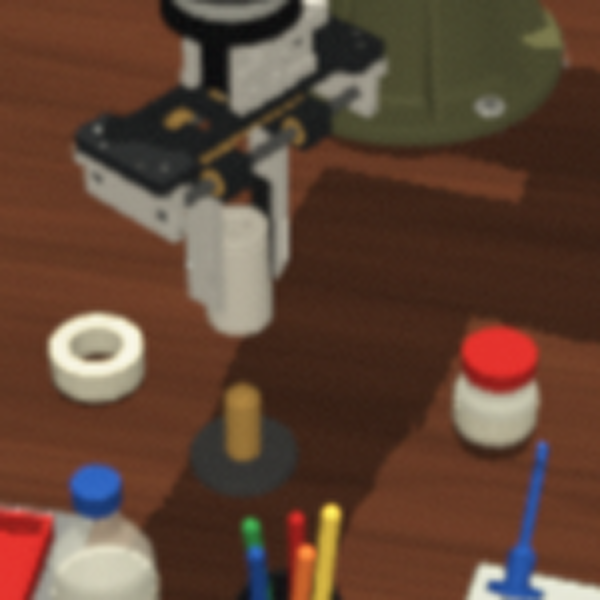

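View pics/w23.png

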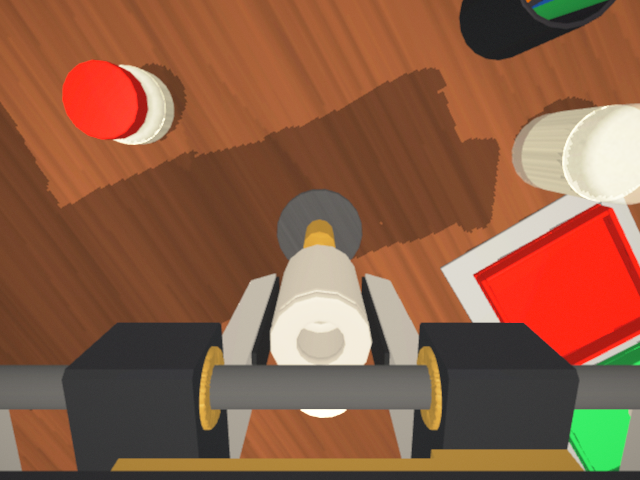

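Emit:
servo_tool(motion=[0,-3,9,0,0,-10,31,-3,0,-20,63,-7,0,-32,100,-12,0,-43,137,-17,0,-54,170,-21,0,-62,195,-25,0,-65.5,206,-26,0,-66,207.6,-26,0,-66,207.6,-26])

```text
time_s: 36.9
ee_pos: [0.6218, -0.1795, 0.1397]
eef_rot: [2.645, 1.571, 2.571]
force: [0.5, 0.2, -0.7]
grip_width: 0.039
```

```bash
python3 w1.py w24
```

```text
[[-0.0, 0.074, 0.997], [0.0, 0.997, -0.074], [-1.0, 0.0, -0.0]] [ 0.6218 -0.1795  0.1397]
36.9 [-0.338  0.571  1.291  0.     1.28  -0.264] [ 0.53  0.18 -0.75] 0.039033539123009706
```

View pics/w24.png

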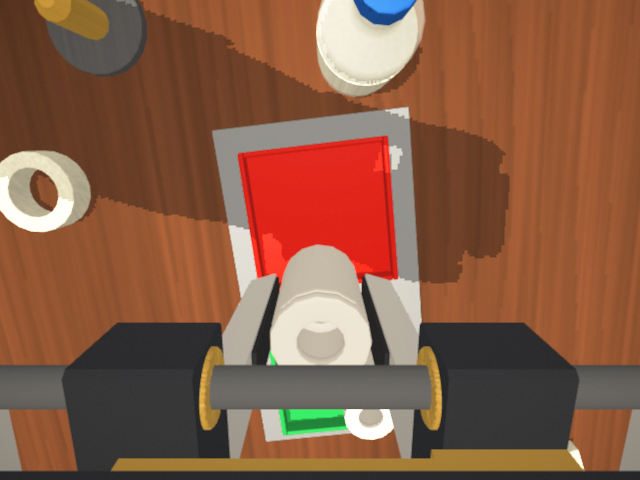

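Emit:
servo_tool(motion=[10,0,0,0,35,0,0,0,65,0,0,0,90,0,0,0,104,0,0,0,109,0,0,0,110.5,0,0,0,111,0,0,0,111,0,0,0])

```text
time_s: 38.08
ee_pos: [0.6223, -0.1801, 0.0292]
eef_rot: [-0.29, 1.57, -0.363]
force: [0.8, 0.0, -1.0]
grip_width: 0.0387
```

Emit:
servo_tool(motion=[0.5,0,0,0,1,0,0,0,1,0,0,0,1,0,0,0])

```text
time_s: 38.58
ee_pos: [0.622, -0.18, 0.0277]
eef_rot: [3.09, 1.571, 3.017]
force: [0.8, -0.7, -0.3]
grip_width: 0.0385
```

Emit:
servo_tool(motion=[0.5,0,0,0,1,0,0,0,1,0,0,0,1,0,0,0])

```text
time_s: 39.08
ee_pos: [0.6221, -0.18, 0.027]
eef_rot: [-0.103, 1.571, -0.176]
force: [-1.5, 1.2, 5.8]
grip_width: 0.0389
```

Emit:
servo_tool(motion=[0,0,0,0,0,0,0,0,0,0,0,0,0,0,0,0], gripper=0.62)

```text
time_s: 39.58
ee_pos: [0.622, -0.18, 0.0266]
eef_rot: [3.026, 1.571, 2.953]
force: [0.2, 0.7, -0.1]
grip_width: 0.0582
```

Emit:
servo_tool(motion=[-8,0,0,0,-30,0,0,0,-65,0,0,0,-105,0,0,0,-145,0,0,0,-175,0,0,0,-185,0,0,0,-185,0,0,0])

```text
time_s: 40.58
ee_pos: [0.622, -0.18, 0.2115]
eef_rot: [-0.465, 1.571, -0.538]
force: [0.4, 0.8, -0.9]
grip_width: 0.0584
```

```bash
python3 w1.py w25; python3 sl.py w25 .622 -.18;python3 sl.py w25 .647 -.302; python3 - <<'E'
from h import *
c=cam('scene','s25.png');cam('top','t25.png'); np.savez('t25.npz',W=c['W'],color=c['color']);print(ctrl.get_obs()['time_s'])
E
python3 sl.py t25 .622 -.18;python3 sl.py t25 .647 -.302
```

```text
[[0.0, 0.074, 0.997], [-0.0, 0.997, -0.074], [-1.0, -0.0, 0.0]] [ 0.622  -0.18    0.2115]
40.575 [-0.338  0.518  1.203 -0.     1.42  -0.265] [ 0.35  0.75 -0.92] 0.05840394938004136
1724 [ 0.6227 -0.1794  0.0401] tiltdeg [-0.1 -0.6] med 0.0007571933946362627 topz95 0.07416338620713134
1801 [ 0.6488 -0.3027  0.0402] tiltdeg [-0.2  0.1] med 0.0004094664301058197 topz95 0.07380254135012831
40.725
404 [ 0.6221 -0.1801  0.0393] tiltdeg [0.9 0.7] med 0.0010554614858750283 topz95 0.07375388593332713
444 [ 0.6491 -0.3024  0.0392] tiltdeg [0.5 0.7] med 0.0010061642337452683 topz95 0.07360195290033661
```

View pics/s25.png

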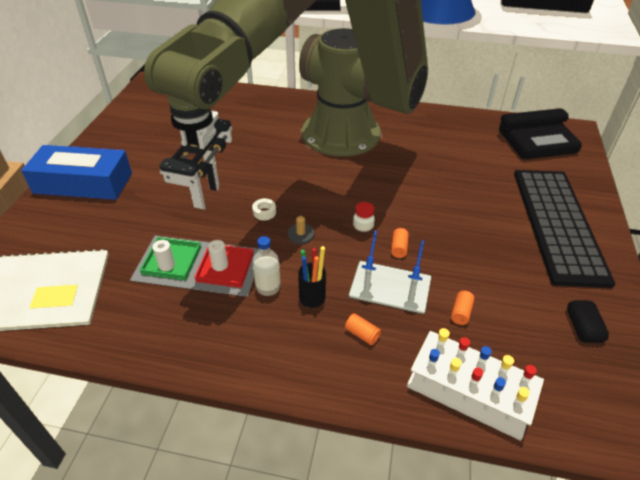

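View pics/w25.png

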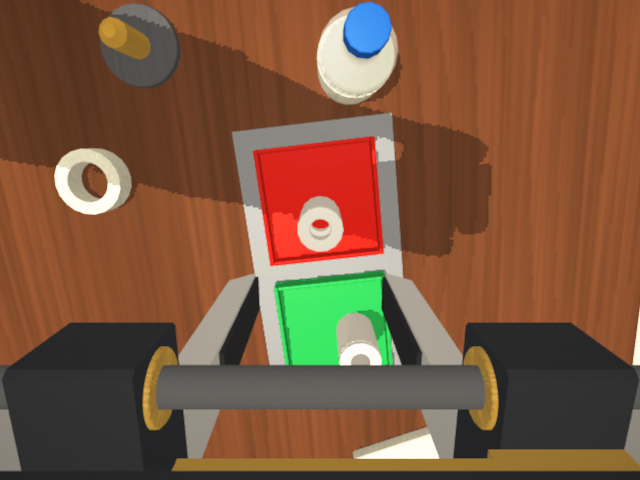

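View pics/t25.png

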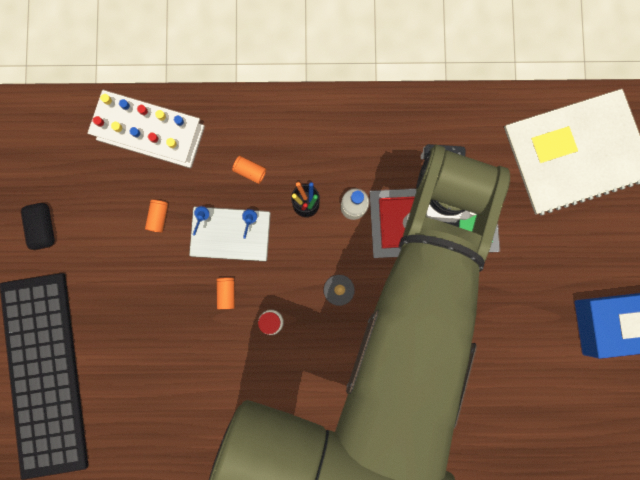

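All three views agree. One sleeve stands in the green tray (scene view 163,255) and one in the red (218,255). The bystanders are where they started: gel bottle (355,203), pen cup (306,199), jar (270,322) and tape (264,209 in the scene view). Handing in.

```bash
python3 -c "
from station import ctrl
print(ctrl.hand_in())"
```

```text
the job is handed in; nothing more can be done
None
```

Both sleeves were gauged and sorted one at a time, one into the green tray and one into the red. I handed the job in at about 41 s of the 72 s allowed.

- **Removal:** I lifted each sleeve about 7 mm square to its hanger and drew it off over the barb. The tool can only point straight down, so I used light contact between the gauge pin and the inside of the bore (up to about 6 N) to turn each sleeve upright, then let go.
- **First sleeve (nearer the pens):** it dropped onto the disc, with its centre measured 33 mm above the pin's foot. I stood it in the green tray before fetching the next.
- **Second sleeve:** it stopped short, with its centre about 54 mm above the foot against the 53 mm expected, and leaned about 10° on the taper. I squared it up by closing the jaws along the lean and stood it in the red tray.

**Last checks:** the wrist and scene cameras both put the two sleeves standing in their trays, within about 1° of upright, centres at z ≈ 0.040 m. The gripper was well clear above, and by eye the bottle, pen cup, jar, tape roll and orange look-alikes had not moved.

**Checks that disagreed:**
- The opening read 36 mm instead of 38 mm while gripping the tilted sleeves, and 38–39 mm once they were upright.
- Some of my position fits of the held sleeves were unusable because the fingers were in the camera's view.

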